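# Slide a casting mould up over the lip of the drying stand

### The job

Push the plaster mould up the ramp and over the lip of the drying stand, sliding it, not lifting it, and on along the deck until it is fully home, flat against the buffer of the fence with the fence's sprung pin pushed in, and not overhanging the deck's sides. Push gently, never with more than 20 N, since raw plaster chips; then let go of it, and leave the bowls and the other things around it alone.

Things in the scene. Friction and masses are not known exactly. Their poses are not given: they have to be found in the camera images.
- stand: Low plywood drying stand fixed to the bench, 200 mm wide, no side guides. Origin on the bench top under the lip, midway across; its x axis points level and uphill (towards the fence), z up. Its ramp rises evenly from bench level at x = -135 mm to 20 mm height at x = -6 mm, where it meets the lip
- lip (a point): Middle of the top of the lip: a wooden strip across the stand at the ramp's head, 20 mm above the bench, from x = -6 to x = +4 mm in the stand's frame (this point at x = -1 mm)
- deck (a point): Point on the level deck behind the lip, on its middle line, 100 mm from the stand's origin. The deck is 16 mm above the bench (4 mm below the lip) and ends at x = 235 mm. A 40 mm high fence is clamped square across it; its place differs each time and is not measured: the face of its rubber buffer, towards the lip, is anywhere from x = 152 to 186 mm: find it by feel. The buffer gives 1 mm per 4 N, at most 6 mm
- mould_center (a point): Centre (half-way up) of the plaster mould: a loose closed off-white block, 120 mm along its x, 130 mm along its y, 50 mm high, about 0.55 kg (0.44 to 0.66), too wide to be grasped. Stands before the ramp's foot, its x axis uphill within 15 degrees. Pushed along the slope it takes 3 to 8 N; more as it tips over the lip if the pusher drags down on its rear face, so rise with it. Chips if pressed with over 20 N
- pin (a joint): Sprung round pin, 12 mm across, in the middle of the buffer, its axis 21 mm above the deck. Value in m: 0 = stands out 8 mm from the buffer's face, 0.008 = pushed in flush (the mould touches the buffer). Its spring gives 0.2 to 1.2 N, too weak to push the mould back
- bowl_a: bystander: fired clay bowl, rim 116 mm across, 68 mm high, standing beside the stand; origin at the centre of its foot. Leave alone
- bowl_b: bystander: a second bowl like bowl_a. Leave alone
- bowl_c: bystander: smaller clay bowl, rim 90 mm across, 55 mm high, beside the ramp; origin at the centre of its foot. Leave alone
- jar: bystander: white glaze jar, 70 mm across, 85 mm high; origin at the centre of its foot. Leave alone
- brush: bystander: brush lying on the bench on the robot's side of the stand, its own x along the handle towards the bristles. Leave alone
- prop: bystander: upright clay kiln post, 36 mm across, 60 mm high, beside the ramp's foot on the robot's side; origin at the centre of its foot. Leave alone
Things that resemble listed ones, but are neither listed nor needed, are in the scene too. What is shaped like the part that bears mould_center but black or orange is not meant.

How it is judged (in metres and radians):
On the way, in this order (a step that is already met when the one before it is completed fails the run):
1. the mould slides up the ramp: nose up by more than 4.5 degrees, its centre over the ramp (angle between mould_center's own z axis and vertical above 0.08 rad and x of mould_center in the frame of stand between -0.13 and 0.01 m), for 0.1 s.
2. the whole mould is past the lip and lies flat on the deck (x of mould_center in the frame of stand above 0.06 m and angle between mould_center's own z axis and vertical below 0.025 rad and z of mould_center in the frame of stand between 0.038 and 0.044 m), for 0.1 s.
At the end, for the whole second after the job is handed in: The mould lies flat on the deck, wholly past the lip, square to the stand within 0.04 rad, within 34 mm of the deck's middle line (no overhang), home against the buffer within 1.5 mm (pin pushed in more than 6.5 of its 8 mm) (all of step 2 and value of joint pin above 0.0065 m and angle between the x axis of mould_center and the x axis of stand, either way round below 0.04 rad and y of mould_center in the frame of stand between -0.034 and 0.034 m); the robot touches nothing.
It fails at once if the robot presses on the mould with more than 20 N (contact force between any of the fingers, the arm and mould above 20 N).
It fails at once if the mould is lifted clear of the stand (its centre more than 66 mm above the bench) (height (world z) of mould_center above 0.066 m).
It fails at once if a bystander is moved more than 15 mm (distance of any of bowl_a, bowl_b, bowl_c, jar, brush, prop from where it was at the start of the episode above 0.015 m).
It also fails if it takes over 64 s, if anything falls off the work surface, if the arm or the gripper's body presses on something with over 40 N, if the wrist force passes 120 N, or if a joint passes its speed limit or range.

### The arm

A 6-joint arm with a two-finger parallel gripper is mounted at the origin on the work surface. World frame = base frame: x ahead of the robot, y to its left, z up, the work surface at z = 0. Lengths are in m, angles in degrees, forces in N, time in s.
With the tool pointing down it reaches from about 0.4 to 0.825 m from the base axis. Payload 7 kg.
Tool frame: the origin (TCP) lies at the very end of the fingers, on their centre line; the grasp point (between the pads) lies 19 mm behind it (ctrl.hold_point_z is the distance from the TCP to the grasp point, in m); z points along the fingers, y is the line along which they close (so a half turn about z gives the same grasp; the last joint's range is limited). The gripper opens to 88 mm and grips with 3 to 60 N. Pads are 19 mm wide; open, the fingers measure 130 mm over their backs; the gripper's body (78 mm by 193 mm) begins 47 mm behind the grasp point.
Start: joints at [-47.378, 20.546, 0.682, 0, -70.136, -16.507], TCP at [0.297, -0.606, 0.227] pointing down, gripper open.
Joint ranges: [-176.03, 176.03], [-82.01, 121.73], [-58.28, 71.71], [-173.87, 95.51], [-174.79, -0.11], [-173.66, 173.66]. Speed limits (degrees/s): [136.94, 136.94, 172.46, 180, 180, 180].

### API

Orientations are given as [roll, pitch, yaw] about the fixed x, y, z axes, in that order (R = Rz(yaw) Ry(pitch) Rx(roll)).
In Python, from plant import sensors, viewer, workorder, ctrl gives the robot as it stands.
- The arm moves only by the shell command python3 -m pendant 'ROWS'. ROWS is JSON, a list of rows, each a list of 3 entries, a list of its own where there are three numbers: the opening, from -1 (shut) to 1 (fully open), so that 0 is half open, then the shift along the tool's x, y, z in m, then the turn, a rotation vector about the tool's x, y, z in degrees. A call has 1 to 10 rows; each row is the pose to reach, as a shift and turn from the pose commanded when the call began, along the tool's axes at that moment; what a row does not reach only later rows make up. A row lasts 1/12 s, in which the tool goes at most 41.7 mm and 7.16 degrees, less where a joint would pass 70% of its speed; a pose out of reach is approached as far as the arm can. A call with a gripper value outside its range is refused whole. The fingers move at their own pace and stop on an object; the grip force is fixed at half the most. Time passes only in rows, so rows that repeat a pose let the fingers close. It gives the time, the measured TCP pose, the force, the opening and the grip force at its end, in the units of the state.
- sensors.get_obs(): the state, without advancing time (a new reading comes with each control period).
- viewer.snapshot(name): name is "side" or "top" or "wrist"; returns the picture (420x560x3 uint8, red, green, blue); there is no depth.
- viewer.camera_params(name): a dict with "fx", "fy", "cx", "cy" (pixels), "extrinsics" (4x4, takes a point from world to camera coordinates). Camera axes: x right, y up, looking along -z (the intrinsics and any distortion apply to the point x, -y, -z); pixel columns grow to the right and rows downward; lengths in m; the calibration is good to about 2 mm. A picture is of the moment at which its call begins: read the wrist's pose just before it. camera_params takes no time and is no camera call; for the wrist camera it gives the pose at the moment of the call.
- workorder.close_job(): hands the job in; it is judged then, once.
The state is a dict: "clock": time; "joint_pos": joint angles; "qvel": joint speeds; "tau": joint torques, N m; "tool_pos": TCP position; "orientation": TCP orientation; "force": force on the tool from outside, world axes, zero at the start; "moment": the same for the moment, N m; "opening": finger opening in m; "gripper_force": force on a finger pad.
Only numpy, scipy, OpenCV 4.12 (cv2) and the standard library are available. Lean on these libraries where they do the work, as an engineer would, in place of code of your own. Each camera call takes 0.05 s, during which the arm holds its last target. There are 200 camera calls.

## Working session

There is one attempt and no reset: what is moved stays moved. The work goes in short steps, Python scripts to look and compute and a shell command to move; the robot and the scene stay as the last step left them, time stands still between calls to the robot, and variables do not carry over. Pictures are saved under pics/ and viewed, at most 10 in all, crops included, and the job is handed in when it is done.

```bash
mkdir -p pics; ls
python3 - <<'E'
from plant import sensors, viewer, workorder, ctrl
import cv2
o=sensors.get_obs(); print(o['clock'],o['tool_pos'],o['orientation'],o['force'],ctrl.hold_point_z)
for n in("top","side"):
    cv2.imwrite(f"pics/{n}0.png",viewer.snapshot(n)[:,:,::-1])
    print(n,viewer.camera_params(n))
E
```

```text
pics
0.0 [ 0.29688661 -0.60567719  0.22562326] [ 1.79907111e+02 -8.11314594e-03 -1.53891878e+02] [0.44516771 1.02254307 0.1016559 ] 0.0188
top {'fx': 446.9101257539213, 'fy': 446.9101257539213, 'cx': 276.56017851675404, 'cy': 205.4903008809458, 'extrinsics': array([[ 0.01991639, -0.99968162, -0.01549181, -0.13931117],
       [ 0.997272  ,  0.01876207,  0.07139009, -0.48995349],
       [-0.07107671, -0.01687138,  0.99732816, -1.24279601],
       [ 0.        ,  0.        ,  0.        ,  1.        ]])}
side {'fx': 391.4158708038432, 'fy': 391.4158708038432, 'cx': 281.9913716031935, 'cy': 214.46891071802062, 'extrinsics': array([[ 0.98765735, -0.15658732, -0.00365787, -0.48660553],
       [ 0.09449765,  0.577084  ,  0.81119926,  0.00244579],
       [-0.12491261, -0.80153257,  0.58475839, -1.15110029],
       [ 0.        ,  0.        ,  0.        ,  1.        ]])}
```

View pics/top0.png

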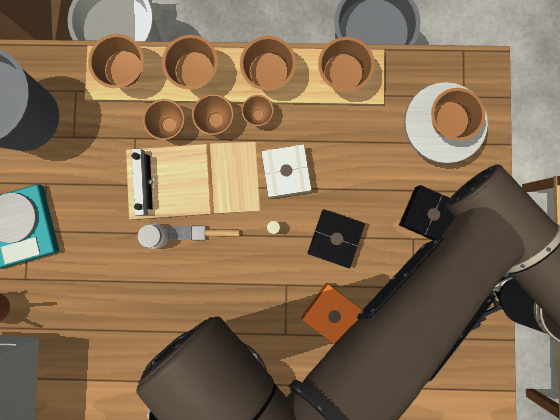

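View pics/side0.png

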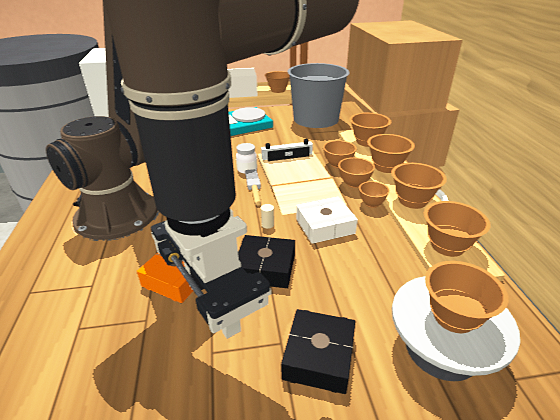

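The top view shows the one white block (mould) at about (286,171), just before the ramp's foot at x≈260. The stand spans (128..260, 142..218), with the lip at about (210,180) and the fence at (142,183), so uphill is roughly world +y. The look-alikes are black (336,238), black (433,213) and orange (333,313). The off-white one at (286,171) is the mould meant. I'll confirm it in an enlarged crop and measure.

```bash
cat > h.py <<'E'
import numpy as np, cv2
from plant import sensors, viewer
def ray(n,uv,z,P=None):
    P=P or viewer.camera_params(n); E=np.array(P['extrinsics']); R,t=E[:3,:3],E[:3,3]
    uv=np.atleast_2d(np.array(uv,float)); c=-R.T@t
    d=np.stack([(uv[:,0]-P['cx'])/P['fx'],-(uv[:,1]-P['cy'])/P['fy'],-np.ones(len(uv))],1)@R
    return c+d*((z-c[2])/d[:,2])[:,None]
E
python3 - <<'E'
from h import *
im=cv2.imread('pics/top0.png'); 
c=cv2.resize(im[130:260,110:330],None,fx=3.6,fy=3.6,interpolation=cv2.INTER_CUBIC); cv2.imwrite('pics/crop.png',c)
hsv=cv2.cvtColor(im,cv2.COLOR_BGR2HSV)
m=((hsv[...,1]<45)&(hsv[...,2]>170)).astype(np.uint8)
m[:, :250]=0; m[:,325:]=0; m[:135]=0; m[210:]=0
k=max(cv2.findContours(m,cv2.RETR_EXTERNAL,cv2.CHAIN_APPROX_NONE)[0],key=cv2.contourArea)
r=cv2.minAreaRect(k.astype(np.float32)); print('mould',r)
b=cv2.boxPoints(r); w=ray('top',b,.05); print(w.round(4), w.mean(0).round(4), np.linalg.norm(np.diff(w,axis=0),axis=1))
for i in range(3): print(np.degrees(np.arctan2(*(w[i+1]-w[i])[1::-1])))
s=((hsv[...,0]>12)&(hsv[...,0]<30)&(hsv[...,1]<130)&(hsv[...,2]>170)).astype(np.uint8); s[:138]=0;s[225:]=0;s[:,:115]=0;s[:,262:]=0
k=max(cv2.findContours(s,cv2.RETR_EXTERNAL,cv2.CHAIN_APPROX_NONE)[0],key=cv2.contourArea)
print('stand',cv2.approxPolyDP(k,3,True)[:,0].tolist())
E
```

```text
mould ((285.8713073730469, 170.17637634277344), (46.31306457519531, 42.97852325439453), 81.11934661865234)
[[ 0.6416 -0.0844  0.05  ]
 [ 0.6622 -0.2016  0.05  ]
 [ 0.5353 -0.2232  0.05  ]
 [ 0.5148 -0.1069  0.05  ]] [ 0.5885 -0.154   0.05  ] [0.11893    0.12870845 0.11802751]
-80.05028734236026
-170.3385574314509
99.97557446244099
stand [[115, 154], [126, 155], [123, 170], [127, 172], [128, 219], [210, 213], [205, 144], [169, 143], [160, 147], [157, 141], [158, 147], [154, 141], [156, 147], [141, 148], [150, 150], [157, 158], [157, 165], [152, 166], [157, 167], [154, 174], [158, 175], [159, 208], [154, 216], [134, 214], [129, 169], [134, 159], [130, 147], [125, 154]]
```

View pics/crop.png

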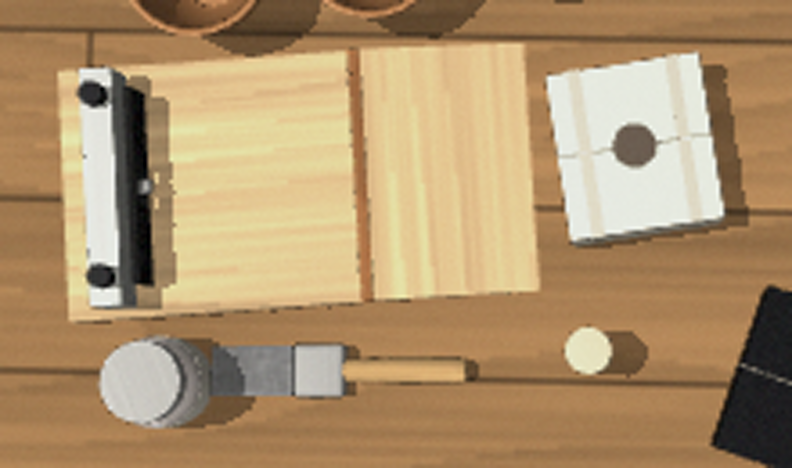

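The crop confirms the off-white block at crop (634,146) in front of the ramp. The stand corners are: foot (524,44)/(539,291), lip strip (355,50)/(367,300), far end (58,71)/(70,321). The pin tip is at (146,186) and the prop at (588,350).

```bash
cat >> h.py <<'E'
def crop(p): return np.array(p,float)/3.6+[110,130]
E
python3 - <<'E'
from h import *
f=ray('top',crop([[524,44],[539,291]]),0); l=ray('top',crop([[355,50],[367,300]]),.02); e=ray('top',crop([[58,71],[70,321]]),.016)
for n,q in zip('fle',(f,l,e)): print(n,q.round(4).tolist(),q.mean(0).round(4),np.linalg.norm(q[1]-q[0]).round(4),'ang',np.degrees(np.arctan2(*(q[0]-q[1])[1::-1]))+90)
d=e.mean(0)-f.mean(0); print('axis',np.degrees(np.arctan2(d[1],d[0])),np.linalg.norm(d[:2]))
th=np.arctan2(d[1],d[0]); u=np.array([np.cos(th),np.sin(th)])
for n,q,x in zip('fle',(f,l,e),(-.135,-.001,.235)): print(n,(q.mean(0)[:2]-x*u).round(4))
O=np.mean([q.mean(0)[:2]-x*u for q,x in zip((f,l,e),(-.135,-.001,.235))],0); print('O',O)
def S(p): p=np.array(p)[:2]-O; return (p@u).round(4),(p@[-u[1],u[0]]).round(4)
print('mould',S([.5885,-.154])); 
for n,p,z in (('pin',(146,186),.037),('buf',(148,120),.056),('prop',(588,350),.06),('bowlc',(258-110,110-130),.055),('jar',(140,382),.085)):
    P=crop([p])if n!='bowlc' else [[258,110]]; w=ray('top',P,z)[0]; print(n,w.round(3),S(w))
E
```

```text
f [[0.6756, -0.0653, 0.0], [0.4775, -0.0818, 0.0]] [ 0.5766 -0.0735  0.    ] 0.1987 ang 94.76655660744457
l [[0.6643, 0.0669, 0.02], [0.4668, 0.0514, 0.02]] [0.5655 0.0592 0.02  ] 0.1981 ang 94.48337629946376
e [[0.6443, 0.3035, 0.016], [0.446, 0.2853, 0.016]] [0.5452 0.2944 0.016 ] 0.1991 ang 95.25141217062499
axis 94.8789398595767 0.3692597738948572
f [0.5651 0.061 ]
l [0.5655 0.0602]
e [0.5652 0.0603]
O [0.56523318 0.06046887]
mould (np.float64(-0.2157), np.float64(-0.0049))
pin [0.551 0.223 0.037] (np.float64(0.1634), np.float64(0.0001))
buf [0.6   0.218 0.056] (np.float64(0.154), np.float64(-0.0479))
prop [ 0.43  -0.123  0.06 ] (np.float64(-0.1713), np.float64(0.1501))
bowlc [ 0.754 -0.074  0.055] (np.float64(-0.1497), np.float64(-0.1772))
jar [0.4   0.207 0.085] (np.float64(0.1604), np.float64(0.1526))
```

```bash
cat >> h.py <<'E'
from scipy.spatial.transform import Rotation as Ro
O=np.array([.5652,.0605,0]); th=np.radians(94.88)
F=np.array([[np.cos(th),-np.sin(th),0],[np.sin(th),np.cos(th),0],[0,0,1]])  # stand->world
def state():
    o=sensors.get_obs(); R=Ro.from_euler('xyz',o['orientation'],degrees=True)
    print('t',round(o['clock'],2),'tcp_stand mm',((o['tool_pos']-O)@F*1e3).round(1),'F_stand',(o['force']@F).round(2),'open',round(o['opening'],4),'rpy',np.round(o['orientation'],1)); return o,R
def goal(x,y,z,tilt):  # mm, deg: tool x downhill, tip leaning uphill
    o,R=state(); t=np.radians(tilt); zt=F@[np.sin(t),0,-np.cos(t)]; xt=F@[-np.cos(t),0,-np.sin(t)]
    G=Ro.from_matrix(np.stack([xt,np.cross(zt,xt),zt],1)); p=O+F@(np.array([x,y,z])/1e3)
    print('shift',R.inv().apply(p-o['tool_pos']).round(4),'turn',(R.inv()*G).as_rotvec(degrees=True).round(2),'u,v,z in tool',R.inv().as_matrix()@F)
E
python3 -c "
from h import *
goal(-335,-3,150,15)"
```

```text
t 0.1 tcp_stand mm [-641.   324.   225.7] F_stand [-0.21  0.26 -1.11] open 0.0876 rpy [ 179.9   -0.  -153.9]
shift [-0.4156  0.1667  0.0759] turn [ -8.92 -13.11 -68.37] u,v,z in tool [[-3.62090316e-01  9.32143007e-01  1.29702376e-04]
 [ 9.32142081e-01  3.62089752e-01  1.46729550e-03]
 [ 1.32076534e-03  6.52194533e-04 -9.99998915e-01]]
```

```bash
python3 -m pendant '[[0.6,[-0.42,0.17,0.0],[-9,-13,-68]],[0.6,[-0.416,0.167,0.0],[-9,-13,-68]],[0.6,[-0.416,0.167,0.0],[-9,-13,-68]],[0.6,[-0.416,0.167,0.0],[-9,-13,-68]],[0.6,[-0.416,0.167,0.0],[-9,-13,-68]],[0.6,[-0.416,0.167,0.0],[-9,-13,-68]],[0.6,[-0.416,0.167,0.0],[-9,-13,-68]],[0.6,[-0.416,0.167,0.0],[-9,-13,-68]],[0.6,[-0.416,0.167,0.0],[-9,-13,-68]],[0.6,[-0.416,0.167,0.0],[-9,-13,-68]]]'
python3 -c "
from h import *
goal(-335,-3,100,15)"
```

```text
clock: 0.93
tool_pos: [0.5769, -0.2949, 0.2262]
orientation: [179.9, 15.0, -85.1]
force: [-0.2, -1.3, 0.8]
opening: 0.0698
gripper_force: 0.0
t 0.93 tcp_stand mm [-355.1   18.6  226.2] F_stand [-1.32  0.28  0.84] open 0.0698 rpy [179.9  15.  -85.1]
shift [ 0.0132 -0.0218  0.127 ] turn [ 0.11 -0.01 -0.02] u,v,z in tool [[-9.65985217e-01  4.34157698e-04 -2.58596930e-01]
 [-5.82060270e-05  9.99998200e-01  1.89632212e-03]
 [ 2.58597288e-01  1.84687103e-03 -9.65983453e-01]]
```

```bash
python3 -m pendant '[[0.6,[0.034,-0.0216,0.204],[0.1,0,0]],[0.6,[0.034,-0.0216,0.204],[0.1,0,0]],[0.6,[0.034,-0.0216,0.204],[0.1,0,0]],[0.6,[0.034,-0.0216,0.204],[0.1,0,0]],[0.6,[0.034,-0.0216,0.204],[0.1,0,0]],[0.6,[0.034,-0.0216,0.204],[0.1,0,0]],[0.6,[0.034,-0.0216,0.204],[0.1,0,0]],[0.6,[0.034,-0.0216,0.204],[0.1,0,0]]]'
python3 - <<'E'
from h import *
goal(-290,-4,20,15)
cv2.imwrite('pics/side1.png',viewer.snapshot('side')[:,:,::-1])
E
```

```text
clock: 1.6
tool_pos: [0.5965, -0.2763, 0.0226]
orientation: [-180.0, 14.8, -85.4]
force: [0.9, -0.8, 0.5]
opening: 0.0699
gripper_force: 0.0
t 1.6 tcp_stand mm [-338.2   -2.5   22.6] F_stand [-0.83 -0.79  0.45] open 0.0699 rpy [-180.    14.8  -85.4]
shift [-0.046  -0.0012  0.0148] turn [-0.13 -0.19 -0.31] u,v,z in tool [[-9.66775039e-01  5.45945914e-03 -2.55570378e-01]
 [ 5.85540312e-03  9.99982546e-01 -7.88407995e-04]
 [ 2.55561613e-01 -2.25868076e-03 -9.66790133e-01]]
```

View pics/side1.png

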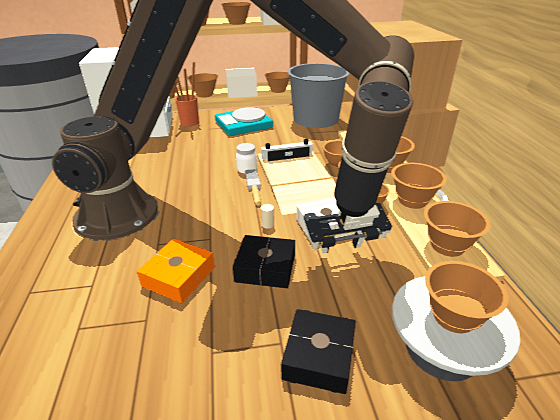

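```bash
python3 -m pendant '[[0.6,[-0.0075,0,0.003],[0,0,0]],[0.6,[-0.015,0,0.006],[0,0,0]],[0.6,[-0.0225,0,0.0085],[0,0,0]],[0.6,[-0.03,0,0.011],[0,0,0]],[0.6,[-0.0376,0,0.0138],[0,0,0]],[0.6,[-0.0376,0,0.0138],[0,0,0]]]'
python3 -c "
from h import *
goal(-270,-4,18,15)"
```

```text
clock: 2.15
tool_pos: [0.5923, -0.2336, 0.0173]
orientation: [180.0, 14.9, -85.4]
force: [-0.0, 0.7, -0.8]
opening: 0.0701
gripper_force: 0.0
t 2.15 tcp_stand mm [-295.3   -1.9   17.3] F_stand [ 0.69 -0.04 -0.75] open 0.0701 rpy [180.   14.9 -85.4]
shift [-0.0246 -0.0019  0.0059] turn [-0.06 -0.08 -0.29] u,v,z in tool [[-9.66291853e-01  5.03975773e-03 -2.57399796e-01]
 [ 5.13123788e-03  9.99986785e-01  3.16308579e-04]
 [ 2.57397988e-01 -1.01513318e-03 -9.66304944e-01]]
```

```bash
python3 -m pendant '[[0.6,[-0.0019,0,0.0005],[0,0,-0.3]],[0.6,[-0.0039,0,0.001],[0,0,-0.3]],[0.6,[-0.0058,0,0.0015],[0,0,-0.3]],[0.6,[-0.0077,0,0.0021],[0,0,-0.3]],[0.6,[-0.0097,0,0.0026],[0,0,-0.3]],[0.6,[-0.0116,0,0.0031],[0,0,-0.3]],[0.6,[-0.0135,0,0.0036],[0,0,-0.3]],[0.6,[-0.0155,0,0.0041],[0,0,-0.3]],[0.6,[-0.0174,0,0.0047],[0,0,-0.3]],[0.6,[-0.0193,0,0.0052],[0,0,-0.3]]]'
python3 - <<'E'
from h import *
goal(-250,-4,18,15)
cv2.imwrite('pics/top1.png',cv2.resize(viewer.snapshot('top')[120:260,110:330,::-1],None,fx=3.5,fy=3.5))
E
```

```text
clock: 2.98
tool_pos: [0.5907, -0.2155, 0.0169]
orientation: [-180.0, 14.9, -85.2]
force: [-0.0, -1.2, 0.9]
opening: 0.0703
gripper_force: 0.8
t 2.98 tcp_stand mm [-277.2   -1.9   16.9] F_stand [-1.24  0.12  0.88] open 0.0703 rpy [-180.    14.9  -85.2]
shift [-0.0265 -0.002   0.0059] turn [-0.06 -0.11 -0.07] u,v,z in tool [[-9.66424061e-01  1.14263314e-03 -2.56949858e-01]
 [ 1.37979567e-03  9.99998772e-01 -7.42697434e-04]
 [ 2.56948693e-01 -1.07229897e-03 -9.66424451e-01]]
```

View pics/top1.png

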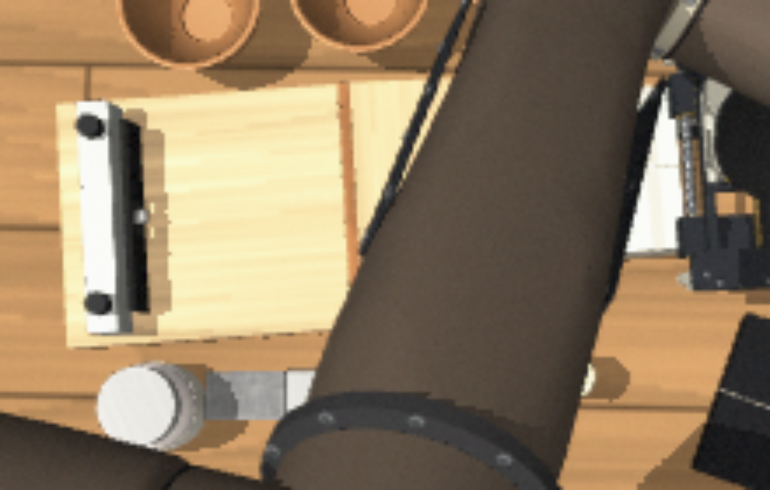

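```bash
python3 -m pendant '[[0.6,[-0.0024,0,0.0006],[0,0,0]],[0.6,[-0.0048,0,0.0012],[0,0,0]],[0.6,[-0.0072,0,0.0018],[0,0,0]],[0.6,[-0.0097,0,0.0025],[0,0,0]],[0.6,[-0.0121,0,0.0031],[0,0,0]],[0.6,[-0.0145,0,0.0037],[0,0,0]],[0.6,[-0.0169,0,0.0043],[0,0,0]],[0.6,[-0.0193,0,0.0049],[0,0,0]],[0.6,[-0.0217,0,0.0055],[0,0,0]],[0.6,[-0.0242,0,0.0062],[0,0,0]]]'
python3 - <<'E'
from h import *
goal(-230,-4,18,15)
cv2.imwrite('pics/side2.png',cv2.resize(viewer.snapshot('side')[110:270,220:440,::-1],None,fx=3.5,fy=3.5))
E
```

```text
clock: 3.87
tool_pos: [0.5887, -0.1905, 0.0171]
orientation: [-179.9, 14.9, -85.2]
force: [0.5, -2.4, -0.1]
opening: 0.07
gripper_force: 0.9
t 3.87 tcp_stand mm [-252.1   -2.    17.1] F_stand [-2.48 -0.29 -0.07] open 0.07 rpy [-179.9   14.9  -85.2]
shift [-0.0216 -0.0019  0.0048] turn [-0.07 -0.11 -0.07] u,v,z in tool [[-9.66416394e-01  1.14738671e-03 -2.56978671e-01]
 [ 1.41181646e-03  9.99998647e-01 -8.44495832e-04]
 [ 2.56977354e-01 -1.17894133e-03 -9.66416706e-01]]
```

View pics/side2.png

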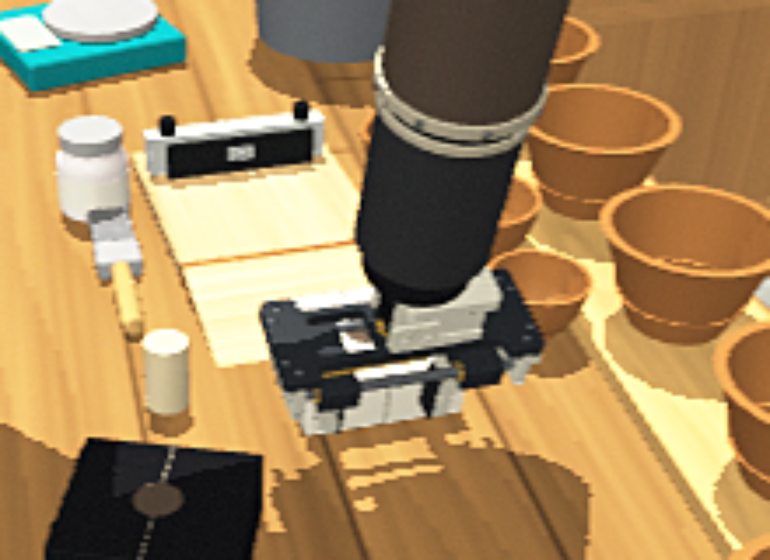

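The mould (white strip at crop (375,400)) is held between the finger ends and is moving towards the ramp. The gripper clears the prop (165,375) and bowl_c (540,300). I'll keep pushing.

```bash
python3 -m pendant '[[0.6,[-0.0024,0,0.0006],[0,0,0]],[0.6,[-0.0048,0,0.0012],[0,0,0]],[0.6,[-0.0072,0,0.0018],[0,0,0]],[0.6,[-0.0097,0,0.0025],[0,0,0]],[0.6,[-0.0121,0,0.0031],[0,0,0]],[0.6,[-0.0145,0,0.0037],[0,0,0]],[0.6,[-0.0169,0,0.0043],[0,0,0]],[0.6,[-0.0193,0,0.0049],[0,0,0]],[0.6,[-0.0217,0,0.0055],[0,0,0]],[0.6,[-0.0242,0,0.0062],[0,0,0]]]' | grep force
python3 -m pendant '[[0.6,[-0.0024,0,0.0006],[0,0,0]],[0.6,[-0.0048,0,0.0012],[0,0,0]],[0.6,[-0.0072,0,0.0018],[0,0,0]],[0.6,[-0.0097,0,0.0025],[0,0,0]],[0.6,[-0.0121,0,0.0031],[0,0,0]],[0.6,[-0.0145,0,0.0037],[0,0,0]],[0.6,[-0.0169,0,0.0043],[0,0,0]],[0.6,[-0.0193,0,0.0049],[0,0,0]],[0.6,[-0.0217,0,0.0055],[0,0,0]],[0.6,[-0.0242,0,0.0062],[0,0,0]]]' | grep force
python3 - <<'E'
from h import *
state()
E
```

```text
force: [-0.3, -2.2, -1.8]
gripper_force: 0.9
force: [-0.0, -1.5, -1.4]
gripper_force: 0.9
t 5.58 tcp_stand mm [-202.1   -2.1   17.6] F_stand [-1.53  0.17 -1.36] open 0.0698 rpy [-179.9   14.9  -85.2]
```

```bash
python3 -m pendant '[[0.6,[-0.0024,0,0.0006],[0,0,0]],[0.6,[-0.0048,0,0.0012],[0,0,0]],[0.6,[-0.0072,0,0.0018],[0,0,0]],[0.6,[-0.0097,0,0.0025],[0,0,0]],[0.6,[-0.0121,0,0.0031],[0,0,0]],[0.6,[-0.0145,0,0.0037],[0,0,0]],[0.6,[-0.0169,0,0.0043],[0,0,0]],[0.6,[-0.0193,0,0.0049],[0,0,0]],[0.6,[-0.0217,0,0.0055],[0,0,0]],[0.6,[-0.0242,0,0.0062],[0,0,0]]]' | grep force
python3 -m pendant '[[0.6,[-0.0024,0,0.0006],[0,0,0]],[0.6,[-0.0048,0,0.0012],[0,0,0]],[0.6,[-0.0072,0,0.0018],[0,0,0]],[0.6,[-0.0097,0,0.0025],[0,0,0]],[0.6,[-0.0121,0,0.0031],[0,0,0]],[0.6,[-0.0145,0,0.0037],[0,0,0]],[0.6,[-0.0169,0,0.0043],[0,0,0]],[0.6,[-0.0193,0,0.0049],[0,0,0]],[0.6,[-0.0217,0,0.0055],[0,0,0]],[0.6,[-0.0242,0,0.0062],[0,0,0]]]' | grep force
python3 - <<'E'
from h import *
state()
cv2.imwrite('pics/top2.png',cv2.resize(viewer.snapshot('top')[120:260,110:330,::-1],None,fx=3.5,fy=3.5))
E
```

```text
force: [0.2, -1.6, -0.7]
gripper_force: 0.9
force: [-0.1, -1.6, -0.9]
gripper_force: 0.9
t 7.25 tcp_stand mm [-152.2   -2.2   18. ] F_stand [-1.58  0.24 -0.85] open 0.0703 rpy [-180.    14.9  -85.2]
```

View pics/top2.png

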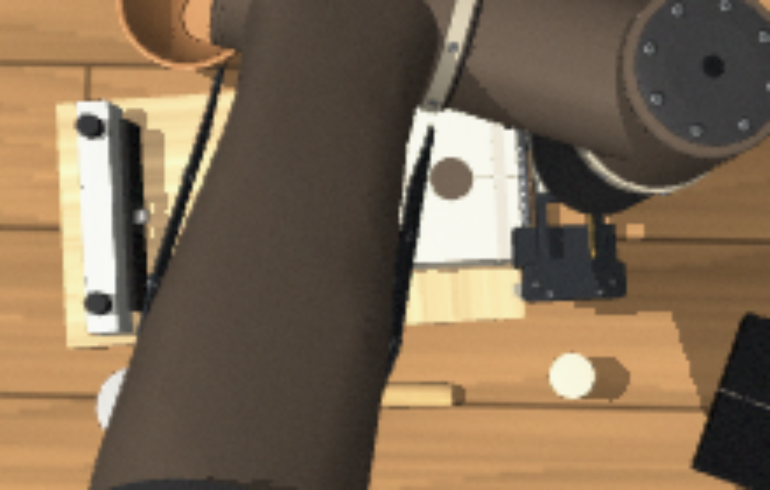

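The mould is on the ramp and square: its dark centre mark is at crop (451,179), and its lower edge is parallel to the stand's edge. Next I'll climb the slope while rising gradually.

```bash
python3 -m pendant '[[0.6,[-0.0026,0,0.0001],[0,0,0]],[0.6,[-0.0051,0,0.0003],[0,0,0]],[0.6,[-0.0077,0,0.0004],[0,0,0]],[0.6,[-0.0102,0,0.0005],[0,0,0]],[0.6,[-0.0128,0,0.0007],[0,0,0]],[0.6,[-0.0153,0,0.0008],[0,0,0]],[0.6,[-0.0179,0,0.0009],[0,0,0]],[0.6,[-0.0204,0,0.0011],[0,0,0]],[0.6,[-0.023,0,0.0012],[0,0,0]],[0.6,[-0.0255,0,0.0014],[0,0,0]]]' | grep force
python3 -m pendant '[[0.6,[-0.0026,0,0.0001],[0,0,0]],[0.6,[-0.0051,0,0.0003],[0,0,0]],[0.6,[-0.0077,0,0.0004],[0,0,0]],[0.6,[-0.0102,0,0.0005],[0,0,0]],[0.6,[-0.0128,0,0.0007],[0,0,0]],[0.6,[-0.0153,0,0.0008],[0,0,0]],[0.6,[-0.0179,0,0.0009],[0,0,0]],[0.6,[-0.0204,0,0.0011],[0,0,0]],[0.6,[-0.023,0,0.0012],[0,0,0]],[0.6,[-0.0255,0,0.0014],[0,0,0]]]' | grep force
python3 - <<'E'
from h import *
state()
w=ray('top',[[110+451/3.5,120+179/3.5]],.058); print('mark before',((w-O)@F*1e3).round(1))
E
```

```text
force: [0.7, -1.2, -1.7]
gripper_force: 1.0
force: [-0.0, -0.4, -1.2]
gripper_force: 1.1
t 8.97 tcp_stand mm [-102.2   -2.3   28.6] F_stand [-0.38  0.07 -1.16] open 0.0702 rpy [-179.9   14.9  -85.2]
mark before [[-86.8  -9.5  58. ]]
```

Run:
```python
from h import *
a=cv2.resize(viewer.snapshot('top')[120:260,110:330,::-1],(400,255)); b=cv2.resize(viewer.snapshot('wrist')[:,:,::-1],(400,300)); c=cv2.resize(viewer.snapshot('side')[110:250,220:440,::-1],(400,255))
im=np.zeros((560,800,3),np.uint8); im[:255,:400]=a; im[:255,400:]=c; im[255:555,:400]=b
cv2.imwrite('pics/multi.png',im); state()
```

```text
t 9.12 tcp_stand mm [-102.1   -2.3   28.5] F_stand [0.08 0.06 0.16] open 0.0701 rpy [-179.9   14.9  -85.2]
```

View pics/multi.png

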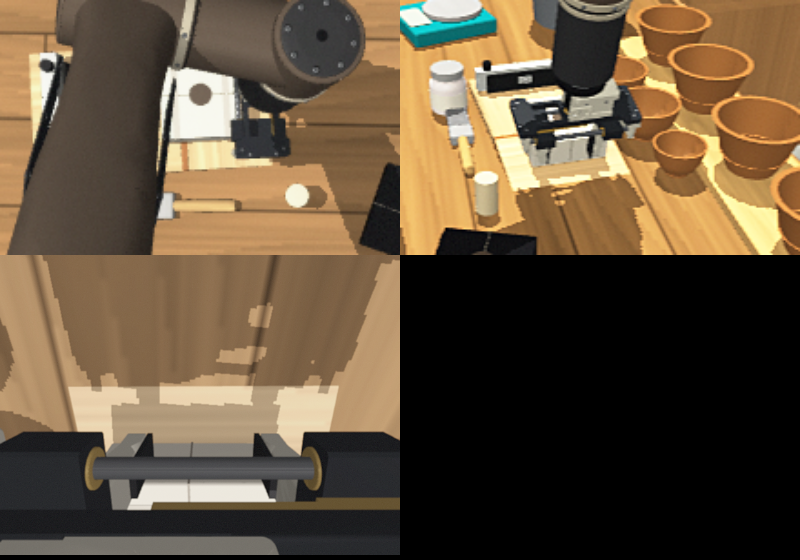

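The mould follows: its centre mark is at top-view (200,94), well up the ramp, and the fingers are square behind it. Next come the last of the ramp and the tip over the lip.

```bash
python3 -m pendant '[[0.6,[-0.0026,0,0.0001],[0,0,0]],[0.6,[-0.0051,0,0.0003],[0,0,0]],[0.6,[-0.0077,0,0.0004],[0,0,0]],[0.6,[-0.0102,0,0.0005],[0,0,0]],[0.6,[-0.0128,0,0.0007],[0,0,0]],[0.6,[-0.0153,0,0.0008],[0,0,0]],[0.6,[-0.0179,0,0.0009],[0,0,0]],[0.6,[-0.0204,0,0.0011],[0,0,0]],[0.6,[-0.023,0,0.0012],[0,0,0]],[0.6,[-0.0255,0,0.0014],[0,0,0]]]' | grep force
python3 -m pendant '[[0.6,[-0.0023,0,-0.0007],[0,0,0]],[0.6,[-0.0045,0,-0.0015],[0,0,0]],[0.6,[-0.0068,0,-0.0022],[0,0,0]],[0.6,[-0.0091,0,-0.003],[0,0,0]],[0.6,[-0.0114,0,-0.0037],[0,0,0]]]' | grep force
python3 -m pendant '[[0.6,[-0.0023,0,-0.0007],[0,0,0]],[0.6,[-0.0045,0,-0.0015],[0,0,0]],[0.6,[-0.0068,0,-0.0022],[0,0,0]],[0.6,[-0.0091,0,-0.003],[0,0,0]],[0.6,[-0.0114,0,-0.0037],[0,0,0]]]' | grep force
python3 - <<'E'
from h import *
state()
E
```

```text
force: [-0.2, -2.4, 1.0]
gripper_force: 1.4
force: [0.1, -1.5, 1.1]
gripper_force: 1.0
force: [-0.5, -1.6, -0.2]
gripper_force: 0.6
t 10.78 tcp_stand mm [-57.   -2.   46.5] F_stand [-1.58  0.61 -0.25] open 0.0698 rpy [-180.    14.9  -85.2]
```

```bash
python3 -m pendant '[[0.6,[-0.0024,0,0.0006],[0,0,0]],[0.6,[-0.0048,0,0.0013],[0,0,0]],[0.6,[-0.0072,0,0.0019],[0,0,0]],[0.6,[-0.0097,0,0.0026],[0,0,0]],[0.6,[-0.0121,0,0.0032],[0,0,0]],[0.6,[-0.0145,0,0.0039],[0,0,0]],[0.6,[-0.0169,0,0.0045],[0,0,0]],[0.6,[-0.0193,0,0.0052],[0,0,0]],[0.6,[-0.0217,0,0.0058],[0,0,0]],[0.6,[-0.0242,0,0.0065],[0,0,0]]]' | grep force
python3 - <<'E'
from h import *
state()
i=viewer.snapshot('top'); cv2.imwrite('pics/t3.png',i[:,:,::-1])
hsv=cv2.cvtColor(i,cv2.COLOR_RGB2HSV)
m=((hsv[...,1]>25)&(hsv[...,1]<110)&(hsv[...,2]<150)&(hsv[...,2]>60)).astype(np.uint8)
for k in cv2.findContours(m,cv2.RETR_EXTERNAL,cv2.CHAIN_APPROX_NONE)[0]:
    a=cv2.contourArea(k); (x,y),r=cv2.minEnclosingCircle(k)
    if 50<a<200 and 130<x<300 and 140<y<220: print(x,y,r,a,((ray('top',[[x,y]],.068)-O)@F*1e3).round(1))
E
```

```text
force: [-0.3, -1.3, -0.6]
gripper_force: 0.7
t 11.62 tcp_stand mm [-32.   -2.3  46.6] F_stand [-1.22  0.41 -0.64] open 0.0702 rpy [-180.    14.9  -85.2]
```

```bash
python3 -m pendant '[[0.6,[-0.0023,0,0.001],[0,0,0]],[0.6,[-0.0046,0,0.0021],[0,0,0]],[0.6,[-0.0069,0,0.0031],[0,0,0]],[0.6,[-0.0092,0,0.0041],[0,0,0]],[0.6,[-0.0116,0,0.0052],[0,0,0]],[0.6,[-0.0139,0,0.0062],[0,0,0]],[0.6,[-0.0162,0,0.0072],[0,0,0]],[0.6,[-0.0185,0,0.0082],[0,0,0]],[0.6,[-0.0208,0,0.0093],[0,0,0]],[0.6,[-0.0231,0,0.0103],[0,0,0]]]' | grep force
python3 -m pendant '[[0.6,[-0.0019,0,0.0005],[0,0,0]],[0.6,[-0.0039,0,0.001],[0,0,0]],[0.6,[-0.0058,0,0.0016],[0,0,0]],[0.6,[-0.0077,0,0.0021],[0,0,0]],[0.6,[-0.0097,0,0.0026],[0,0,0]],[0.6,[-0.0116,0,0.0031],[0,0,0]],[0.6,[-0.0135,0,0.0036],[0,0,0]],[0.6,[-0.0155,0,0.0041],[0,0,0]],[0.6,[-0.0174,0,0.0047],[0,0,0]],[0.6,[-0.0193,0,0.0052],[0,0,0]]]' | grep force
python3 - <<'E'
from h import *
state()
a=cv2.resize(viewer.snapshot('top')[120:260,110:330,::-1],(400,255)); b=cv2.resize(viewer.snapshot('wrist')[:,:,::-1],(400,300)); c=cv2.resize(viewer.snapshot('side')[110:250,220:440,::-1],(400,255))
im=np.zeros((560,800,3),np.uint8); im[:255,:400]=a; im[:255,400:]=c; im[255:555,:400]=b
cv2.imwrite('pics/multi2.png',im)
E
```

```text
force: [1.1, -3.1, 1.7]
gripper_force: 1.2
force: [0.6, -0.9, -0.5]
gripper_force: 0.7
t 13.33 tcp_stand mm [13.  -2.4 42.5] F_stand [-0.97 -0.49 -0.53] open 0.0703 rpy [-180.    14.9  -85.2]
```

View pics/multi2.png

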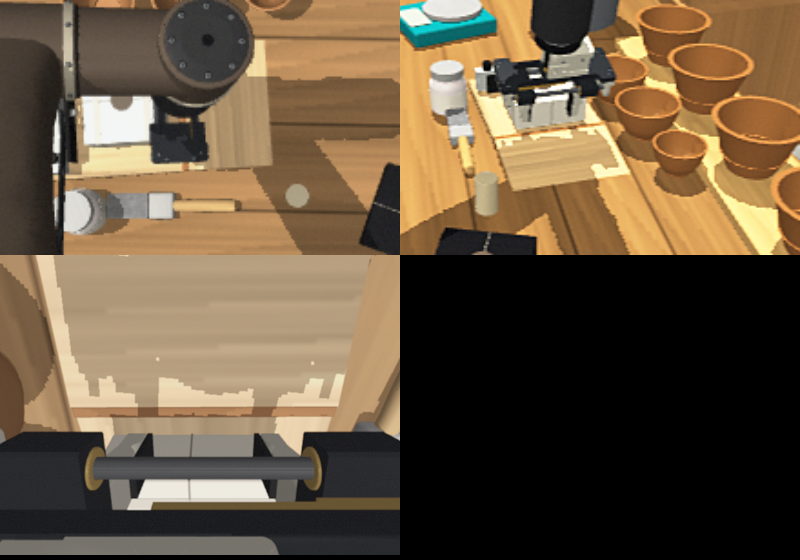

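The mould is over the lip and flat on the deck (top view, white block at (115,125)). The bystanders are undisturbed. Now I'll feel for the buffer with short steps, checking force between them.

```bash
cat > chk.py <<'E'
import sys; from h import *
o,_=state(); sys.exit(1 if (o['force']@F)[0]<-4.5 else 0)
E
python3 -m pendant '[[0.6,[-0.0009,0,0.0002],[0,0,0]],[0.6,[-0.0017,0,0.0005],[0,0,0]],[0.6,[-0.0026,0,0.0007],[0,0,0]],[0.6,[-0.0035,0,0.0009],[0,0,0]],[0.6,[-0.0043,0,0.0012],[0,0,0]],[0.6,[-0.0052,0,0.0014],[0,0,0]],[0.6,[-0.0061,0,0.0016],[0,0,0]],[0.6,[-0.007,0,0.0019],[0,0,0]],[0.6,[-0.0078,0,0.0021],[0,0,0]],[0.6,[-0.0087,0,0.0023],[0,0,0]]]' >/dev/null && python3 chk.py &&
python3 -m pendant '[[0.6,[-0.0005,0,0.0001],[0,0,0]],[0.6,[-0.001,0,0.0003],[0,0,0]],[0.6,[-0.0014,0,0.0004],[0,0,0]],[0.6,[-0.0019,0,0.0005],[0,0,0]]]' >/dev/null && python3 chk.py &&
python3 -m pendant '[[0.6,[-0.0005,0,0.0001],[0,0,0]],[0.6,[-0.001,0,0.0003],[0,0,0]],[0.6,[-0.0014,0,0.0004],[0,0,0]],[0.6,[-0.0019,0,0.0005],[0,0,0]]]' >/dev/null && python3 chk.py &&
python3 -m pendant '[[0.6,[-0.0005,0,0.0001],[0,0,0]],[0.6,[-0.001,0,0.0003],[0,0,0]],[0.6,[-0.0014,0,0.0004],[0,0,0]],[0.6,[-0.0019,0,0.0005],[0,0,0]]]' >/dev/null && python3 chk.py &&
python3 -m pendant '[[0.6,[-0.0005,0,0.0001],[0,0,0]],[0.6,[-0.001,0,0.0003],[0,0,0]],[0.6,[-0.0014,0,0.0004],[0,0,0]],[0.6,[-0.0019,0,0.0005],[0,0,0]]]' >/dev/null && python3 chk.py
```

```text
t 14.32 tcp_stand mm [21.8 -2.4 42.5] F_stand [-2.38  0.17  0.64] open 0.0701 rpy [-179.9   14.9  -85.2]
t 14.65 tcp_stand mm [23.7 -2.4 42.5] F_stand [-2.08 -0.18  0.99] open 0.0698 rpy [-180.    14.9  -85.2]
t 14.98 tcp_stand mm [25.8 -2.4 42.5] F_stand [-2.44  0.38  1.1 ] open 0.0698 rpy [-180.    14.9  -85.2]
t 15.32 tcp_stand mm [27.7 -2.3 42.5] F_stand [-1.82  0.78  0.73] open 0.0705 rpy [-180.    14.9  -85.2]
t 15.65 tcp_stand mm [29.7 -2.4 42.5] F_stand [-2.34  0.96  0.03] open 0.07 rpy [-180.    14.9  -85.2]
```

```bash
python3 -m pendant '[[0.6,[-0.0005,0,0.0001],[0,0,0]],[0.6,[-0.001,0,0.0003],[0,0,0]],[0.6,[-0.0014,0,0.0004],[0,0,0]],[0.6,[-0.0019,0,0.0005],[0,0,0]]]' >/dev/null && python3 chk.py &&
python3 -m pendant '[[0.6,[-0.0005,0,0.0001],[0,0,0]],[0.6,[-0.001,0,0.0003],[0,0,0]],[0.6,[-0.0014,0,0.0004],[0,0,0]],[0.6,[-0.0019,0,0.0005],[0,0,0]]]' >/dev/null && python3 chk.py &&
python3 -m pendant '[[0.6,[-0.0005,0,0.0001],[0,0,0]],[0.6,[-0.001,0,0.0003],[0,0,0]],[0.6,[-0.0014,0,0.0004],[0,0,0]],[0.6,[-0.0019,0,0.0005],[0,0,0]]]' >/dev/null && python3 chk.py &&
python3 -m pendant '[[0.6,[-0.0005,0,0.0001],[0,0,0]],[0.6,[-0.001,0,0.0003],[0,0,0]],[0.6,[-0.0014,0,0.0004],[0,0,0]],[0.6,[-0.0019,0,0.0005],[0,0,0]]]' >/dev/null && python3 chk.py &&
python3 -m pendant '[[0.6,[-0.0005,0,0.0001],[0,0,0]],[0.6,[-0.001,0,0.0003],[0,0,0]],[0.6,[-0.0014,0,0.0004],[0,0,0]],[0.6,[-0.0019,0,0.0005],[0,0,0]]]' >/dev/null && python3 chk.py &&
python3 -m pendant '[[0.6,[-0.0005,0,0.0001],[0,0,0]],[0.6,[-0.001,0,0.0003],[0,0,0]],[0.6,[-0.0014,0,0.0004],[0,0,0]],[0.6,[-0.0019,0,0.0005],[0,0,0]]]' >/dev/null && python3 chk.py
```

```text
t 15.98 tcp_stand mm [31.6 -2.4 42.5] F_stand [-2.56 -0.08  1.38] open 0.0702 rpy [-180.    14.9  -85.2]
t 16.32 tcp_stand mm [33.6 -2.4 42.5] F_stand [-2.93 -0.47 -0.52] open 0.0703 rpy [-180.    14.9  -85.2]
t 16.65 tcp_stand mm [35.5 -2.3 42.5] F_stand [-3.35 -0.54 -0.69] open 0.0698 rpy [-180.    14.9  -85.2]
t 16.98 tcp_stand mm [37.5 -2.4 42.5] F_stand [-2.6   1.09 -0.16] open 0.0703 rpy [-180.    14.9  -85.2]
t 17.32 tcp_stand mm [39.  -2.5 42.5] F_stand [-6.39  0.22 -0.49] open 0.0698 rpy [-179.9   14.9  -85.2]
```

```bash
python3 -m pendant '[[0.6,[-0.0003,0,0.0001],[0,0,0]],[0.6,[-0.0006,0,0.0002],[0,0,0]],[0.6,[-0.0006,0,0.0002],[0,0,0]],[0.6,[-0.0006,0,0.0002],[0,0,0]]]' >/dev/null && python3 chk.py
```

```text
t 17.65 tcp_stand mm [39.4 -2.5 42.5] F_stand [-6.05 -0.12 -0.37] open 0.0696 rpy [-179.9   14.8  -85.2]
```

```bash
python3 -m pendant '[[0.6,[-0.0004,0,0.0001],[0,0,0]],[0.6,[-0.0008,0,0.0002],[0,0,0]],[0.6,[-0.0008,0,0.0002],[0,0,0]],[0.6,[-0.0008,0,0.0002],[0,0,0]]]' >/dev/null ; python3 chk.py
python3 -m pendant '[[0.6,[-0.0003,0,0.0001],[0,0,0]],[0.6,[-0.0003,0,0.0001],[0,0,0]],[0.6,[-0.0003,0,0.0001],[0,0,0]]]' >/dev/null ; python3 chk.py
```

```text
t 17.98 tcp_stand mm [39.9 -2.6 42.5] F_stand [-8.74 -0.96 -0.74] open 0.0702 rpy [-179.9   14.8  -85.2]
t 18.23 tcp_stand mm [40.  -2.6 42.5] F_stand [-9.92 -0.26 -0.6 ] open 0.0702 rpy [-179.9   14.8  -85.2]
```

Firmly home: the force rises about 4 N per mm, to about 10 N. Backing off along the push line, then up.

```bash
python3 -m pendant '[[0.6,[0.001,0,-0.0003],[0,0,0]],[0.6,[0.002,0,-0.0005],[0,0,0]],[0.6,[0.004,0,-0.001],[0,0,0]],[0.6,[0.008,0,-0.002],[0,0,0]],[0.6,[0.02,0,-0.005],[0,0,0]],[0.6,[0.035,0,-0.009],[0,0,0]],[0.6,[0.058,0,-0.0155],[0,0,0]],[0.6,[0.058,0,-0.0155],[0,0,0]]]' >/dev/null; python3 chk.py
python3 -m pendant '[[0.6,[0.02,0,-0.04],[0,0,0]],[0.6,[0.05,0,-0.08],[0,0,0]],[0.6,[0.08,0,-0.12],[0,0,0]],[0.6,[0.12,0,-0.12],[0,0,0]],[0.6,[0.16,0,-0.12],[0,0,0]],[0.6,[0.2,0,-0.12],[0,0,0]],[0.6,[0.24,0,-0.12],[0,0,0]],[0.6,[0.28,0,-0.12],[0,0,0]],[0.6,[0.28,0,-0.12],[0,0,0]],[0.6,[0.28,0,-0.12],[0,0,0]]]' >/dev/null
python3 - <<'E'
from h import *
state()
i=viewer.snapshot('top')[:,:,::-1].copy(); cv2.imwrite('pics/t4.png',i)
cv2.imwrite('pics/final.png',cv2.resize(i[130:260,110:330],None,fx=3.6,fy=3.6,interpolation=cv2.INTER_CUBIC))
hsv=cv2.cvtColor(i,cv2.COLOR_BGR2HSV); m=((hsv[...,1]<45)&(hsv[...,2]>170)).astype(np.uint8); m[:140]=0;m[220:]=0;m[:,:152]=0;m[:,230:]=0
k=max(cv2.findContours(m,cv2.RETR_EXTERNAL,cv2.CHAIN_APPROX_NONE)[0],key=cv2.contourArea)
b=cv2.boxPoints(cv2.minAreaRect(k)); s=(ray('top',b,.066)-O)@F*1e3; print(s.round(1),s.mean(0).round(1)); d=np.diff(s,axis=0); print(np.degrees(np.arctan2(d[:,1],d[:,0])))
E
```

```text
t 18.9 tcp_stand mm [-21.9  -2.3  42.6] F_stand [ 1.24 -0.04  0.42] open 0.0702 rpy [-180.    14.9  -85.3]
t 19.73 tcp_stand mm [-323.1   -0.4   84.5] F_stand [ 0.24 -0.33  0.35] open 0.0701 rpy [179.9  15.  -85.5]
[[153.4 -79.1  66. ]
 [ 48.2 -76.9  66. ]
 [ 48.7  55.   66. ]
 [153.1  53.1  66. ]] [100.8 -12.   66. ]
[178.83660949  89.77548397  -1.08788064]
```

View pics/final.png

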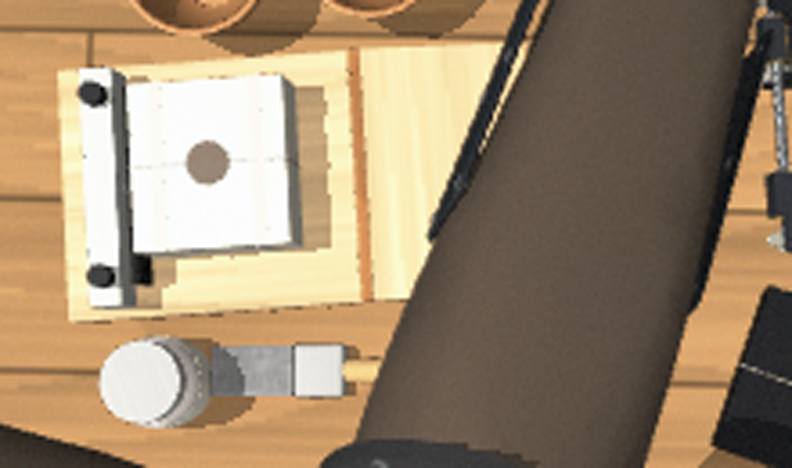

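The mould lies flat against the buffer with its centre mark at crop (208,162). It measures square to the stand within about 1° and 12 mm off the middle line, well past the lip. The robot is clear and the bystanders are in place.

```bash
python3 -c "
from plant import workorder
print(workorder.close_job())"
```

```text
the job is handed in; nothing more can be done
None
```

The job is handed in: the mould was pushed up the ramp, over the lip and along the deck until it met the buffer, with a highest force reading of about 10 N. It was left square to within about 1° and 12 mm off the middle line, with the robot clear. The pin's travel could not be read directly, and no pass or fail result came back.

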